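# Space and hold a ceramic tile in the bonding jig

### The arm

A 7-joint arm with a two-finger parallel gripper is mounted at the origin on a cart in front of the work surface, level with it; the furniture and walls round the work are solid. World frame = base frame: x ahead of the robot, y to its left, z up, the work surface at z = 0. Lengths are in mm, angles in rad, forces in N, time in s.
With the tool pointing down it reaches from about 400 to 750 mm from the base axis. Payload 19.5 kg.
Tool frame: the origin (TCP) lies at the very end of the fingers, on their centre line; the grasp point (between the pads) lies 19 mm behind it; z points along the fingers, y is the line along which they close (so a half turn about z gives the same grasp; the last joint's range is limited). The gripper opens to 85 mm and grips with 20 to 120 N. Pads are 22 mm wide; open, the fingers measure 114 mm over their backs; the gripper's body (76 mm by 85 mm) begins 54 mm behind the grasp point. The pads swing forward as they close: fully open they stand 13 mm farther back than shut.
Start: joints at [1.288, 0.707, -0.028, 1.485, 0.022, 0.951, -0.075], TCP at [137.12, -558.382, 210.268] pointing down, gripper open.
Joint ranges: [-2.71, 2.71], [-0.32, 2.16], [-1.57, 1.52], [0, 2.45], [-1.46, 4.6], [0, 2.02], [-2.83, 2.83]. Speed limits (rad/s): [1.89, 1.89, 2.57, 2.57, 3.01, 3.01, 3.01].

### API

Orientations are given as a unit quaternion [x, y, z, w].
In Python, from rig import r gives the robot as it stands. The module is installed in compiled form; this text tells all that it offers. Calls block until the motion is done:
- r.move_pose(position, orientation): joint-space move of the TCP to a pose.
- r.line_to(position, attitude=None, vel=150): straight line of the TCP; attitude=None keeps the orientation; vel is the mean speed in mm/s.
- r.move_joints(angles): joint-space move.
- r.command_gripper(opening, f_grip=None): finger opening in mm; f_grip is the grip in N (None keeps the last); returns when the fingers have stopped.
- r.hold(seconds).
- r.ik(position, orientation): joint angles nearest the present ones, or None.
- r.camera(name): name is "side" or "top"; returns the picture (420x560x3 uint8, blue, green, red); there is no depth.
- r.calibration(name): a dict with "K" (3x3 intrinsics, pixels), "R" (3x3) and "t" (3): a world point X has camera coordinates R X + t. Camera axes: x right, y down, z forward; pixel columns grow to the right and rows downward; lengths in mm; the calibration is good to about 2 mm. A picture is of the moment at which its call begins. calibration takes no time and is no camera call.
A pose or a line that the arm cannot do raises r.MotionError and nothing moves.
- r.hand_in(): hands the job in; it is judged then, once.
Readings, each from a call of its own:
- r.current_time_s(): time.
- r.current_joint_positions(): joint angles.
- r.current_joint_vel(): joint speeds.
- r.current_joint_torque(): joint torques, N m.
- r.current_eef_pos(): TCP position.
- r.current_tcp_rot(): TCP orientation.
- r.current_wrist_force(): force on the tool from outside, world axes, zero at the start.
- r.current_wrist_torque(): the same for the moment, N m.
- r.current_finger_gap(): finger opening in mm.
- r.current_finger_force(): force on a finger pad.
Only numpy, scipy, OpenCV 4.12 (cv2) and the standard library are available. Lean on these libraries where they do the work, as an engineer would, in place of code of your own. Each camera call takes 0.05 s, during which the arm holds its last target. There are 200 camera calls.

### The job

Start the bench timer by pressing its push button all the way down and letting it come back up. Then slide the upright spacer block down into the gap beside the ceramic tile in the bonding jig that is wide enough for it, until it stands on the jig's base about midway along the tile, and let go of it; do not force it into the narrow gap, and leave the wooden wedge alone. Finally press the sprung tile down with the fingertips until its top is flush with the jig's rails, and finish while still holding it pressed flush.

Things in the scene. Friction and masses are not known exactly. Their poses are not given: they have to be found in the camera images.
- nest: Bonding jig, fixed: aluminium base plate 90 (x) x 150 (y) x 10 mm, origin at the centre of its underside, z up. The tile lies in its middle between two rails (at x = +-35.5 mm, 9 mm thick, tops 26 mm above the bench). Beyond each y side of the tile (y = +-25 mm) is a gap, open above and at its x ends, floor 10 mm above the bench, then an end stop centred at y = +-51 mm.
- stop_thin: Thin dark steel end stop on the jig, 60 (x) x 8 (y) x 16 mm tall, top 26 mm above the bench, origin at the centre of its underside, axes parallel to the jig. It stands at the +y or -y end of the jig (this varies) and leaves the wide gap to the tile: 22 mm, gap centre 36 mm from the jig centre along y.
- stop_thick: Thick dark steel end stop at the jig's other end, 60 (x) x 34 (y) x 16 mm tall, origin at the centre of its underside. It leaves a gap of only 9 mm to the tile: the narrow gap.
- tile (a joint): How far the tile is pressed down, m: 0 = free, standing 6 mm proud of the rails; 0.006 = fully down, its top flush with rails and stops. Straight down along z on a spring, 3 N to start and 8 N fully down; it springs back when let go.
- tile_top (a point): Centre of the tile's top face. The tile is a white ceramic plate 58 (x) x 50 (y) x 14 mm; its top is 32 mm above the bench when free and 26 mm when flush.
- spacer: Loose grey plastic spacer block standing upright on the bench, 40 (x, length) x 18 (y, thickness) x 55 mm tall, about 80 g, origin at the centre of its underside, z up. Standing in the gap its top is 65 mm above the bench. Grip it across its 18 mm thickness near the top.
- wedge: Loose wooden wedge lying on the bench, 67 (x) x 24 (y) x 20 mm tall at its thick (-x) end, origin at the centre of its underside. Not needed; stays where it is.
- start (a joint): How far the timer's button is pressed, m: 0 = up, 0.006 = fully down (straight down along z). A spring brings it up again; fully down takes 5 N.
- start_top (a point): Centre of the top of the round white push button, 26 mm across, on the timer: a fixed grey box 80 x 70 x 30 mm with a dark blank display strip behind the button.
Not all that is in view belongs to the job. What is shaped like the spacer but yellow is not meant.

How it is judged:
By the outcome, as a careful person would: the job done as asked, in the order asked, and still so for the second after the job is handed in, while the arm keeps its last pose, push and grip.
It also fails if it takes over 58 s, if anything falls off the work surface, if the arm or the gripper's body presses on something with over 40 N, if the wrist force passes 120 N, or if a joint passes its speed limit or range.

## Working session

There is one attempt and no reset: what is moved stays moved. The work goes in short steps, each a Python script; the robot and the scene stay as the last script left them, time stands still between calls to the robot, and variables do not carry over. Pictures are saved under pics/ and viewed, at most 10 in all, crops included, and the job is handed in when it is done.

```bash
mkdir -p pics
python3 - <<'E'
from rig import r
import cv2
for n in("top","side"):
    cv2.imwrite(f"pics/{n}0.png",cv2.resize(r.camera(n),None,fx=1.42,fy=1.42,interpolation=cv2.INTER_CUBIC)); c=r.calibration(n); print(n,c["K"].tolist(),c["R"].round(4).tolist(),c["t"].round(1).tolist())
print(r.current_tcp_rot(),r.current_time_s(),r.current_finger_gap())
E
```

```text
top [[380.7995383545993, 0.0, 275.9851087994836], [0.0, 380.7995383545993, 205.98825666448042], [0.0, 0.0, 1.0]] [[-0.0171, -0.9997, 0.0165], [-0.9815, 0.0136, -0.1912], [0.1909, -0.0195, -0.9814]] [164.1, 540.7, 804.9]
side [[502.24970728565916, 0.0, 279.6394552526218], [0.0, 502.24970728565916, 208.63467301859367], [0.0, 0.0, 1.0]] [[-0.8478, -0.5301, 0.0122], [-0.3309, 0.5111, -0.7933], [0.4143, -0.6766, -0.6088]] [565.0, 151.0, 1025.3]
[ 9.92760492e-01  1.20109834e-01 -5.97191803e-05 -4.79256956e-04] 0.1 85.30992766087535
```

View pics/top0.png

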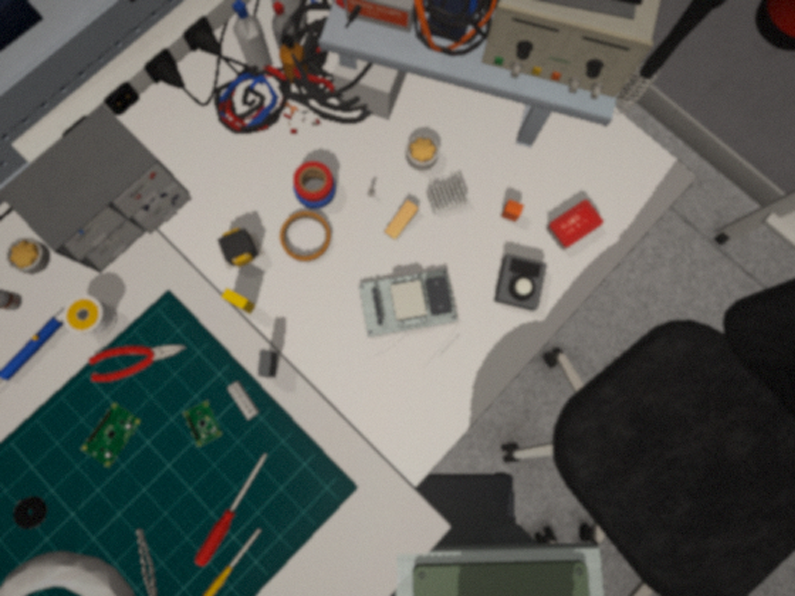

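View pics/side0.png

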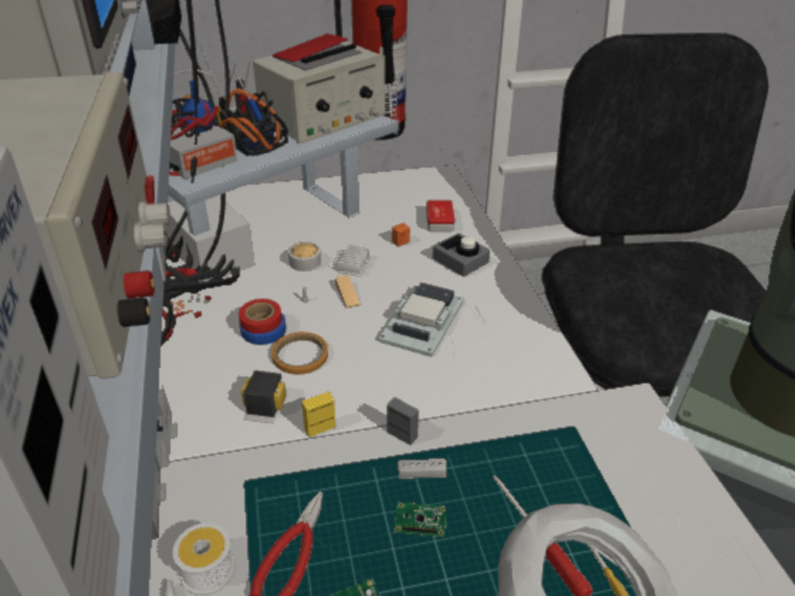

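The top view shows the jig with the tile at (408,300), thin stop on the left at (377,305) and thick stop on the right at (438,290). It also shows the button at (523,287), the grey spacer near (268,362) and the wedge at (402,218). I'll zoom in to get the corners.

Run:
```python
from rig import r
import cv2,numpy as np
im={n:np.mean([r.camera(n).astype(float) for _ in range(4)],0).astype(np.uint8) for n in("top","side")}
for n in im: cv2.imwrite(f"pics/{n}_raw.png",im[n])
def crop(n,x,y,w,h,s): 
    c=cv2.resize(im[n][y:y+h,x:x+w],None,fx=s,fy=s,interpolation=cv2.INTER_CUBIC)
    for k in range(0,w,10): cv2.line(c,(k*s,0),(k*s,5),(0,0,255),1); cv2.putText(c,str(x+k),(k*s,14),0,.3,(0,0,255))
    for k in range(0,h,10): cv2.line(c,(0,k*s),(5,k*s),(0,0,255),1); cv2.putText(c,str(y+k),(7,k*s+3),0,.3,(0,0,255))
    return c
a=crop("top",250,180,80,60,5);b=crop("top",165,215,40,60,5);d=crop("top",345,175,40,60,5)
e=crop("side",260,195,80,60,5);f=crop("side",265,270,40,60,5);g=crop("side",300,160,40,60,5)
cv2.imwrite("pics/crops.png",np.vstack([np.hstack([a,b,d]),np.hstack([e,f,g])]))
```

```text
(no output)
```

View pics/crops.png

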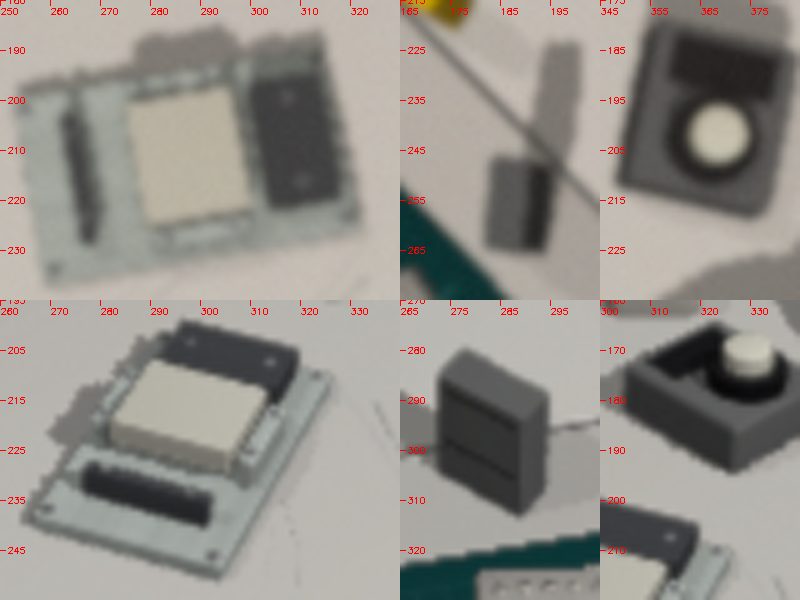

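```bash
cat > loc.py <<'E'
import numpy as np
from rig import r
from scipy.optimize import least_squares
C={n:r.calibration(n) for n in("top","side")}
def proj(n,X):
    c=C[n]; q=np.asarray(X)@np.array(c["R"]).T+c["t"]; q=q@np.array(c["K"]).T; return q[...,:2]/q[...,2:]
def world(p,L):
    L=np.array(L,float); c,s=np.cos(p[2]),np.sin(p[2])
    return np.c_[p[0]+c*L[:,0]-s*L[:,1],p[1]+s*L[:,0]+c*L[:,1],L[:,2]]
def fit(obs,p0):  # obs {cam:(local pts, pixels)}
    f=lambda p:np.concatenate([(proj(n,world(p,l))-u).ravel() for n,(l,u) in obs.items()])
    s=least_squares(f,p0); return s.x,np.sqrt(np.mean(s.fun**2))
def px(cr,o,O): return (np.array(cr,float)-O+.5)/5-.5+np.array(o)
E
python3 - <<'E'
from loc import *
B=lambda sx,sy:(45*sx,75*sy,10)
T=lambda sx,sy:(29*sx,25*sy,32)
K=lambda sx,y:(30*sx,y,26)
jt=([B(1,1),B(-1,1),B(-1,-1),B(1,-1),T(1,1),T(1,-1),T(-1,-1),T(-1,1),K(1,-34),K(1,-68),K(-1,-68),K(-1,-34)],
 px([(13,80),(45,290),(362,232),(325,32),(127,105),(230,86),(250,210),(150,230),(248,80),(322,68),(340,200),(268,213)],(250,180),(0,0)))
js=([B(1,1),B(-1,1),B(-1,-1),T(1,1),T(-1,1),T(-1,-1),T(1,-1)],
 px([(22,520),(220,577),(332,375),(110,418),(230,455),(268,390),(148,360)],(260,195),(0,300)))
S=lambda sx,sy,z:(20*sx,9*sy,z)
st=([S(1,1,55),S(1,-1,55),S(-1,-1,55),S(-1,1,55)],px([(492,153),(531,158),(524,250),(485,248)],(165,215),(400,0)))
ss=([S(1,1,55),S(-1,1,55),S(-1,-1,55),S(1,-1,55),S(1,1,0),S(-1,1,0),S(-1,-1,0)],
 px([(437,375),(520,420),(548,388),(465,347),(437,473),(520,517),(547,490)],(265,270),(400,300)))
for nm,t,s in(("jig",jt,js),("spacer",st,ss)):
    for o in({"top":t},{"side":s},{"top":t,"side":s}):
        p,e=fit(o,[450,100,0]); print(nm,list(o),p.round(3),e.round(2))
bt=px([(718,135)],(345,175),(600,0));bs=px([(748,343)],(300,160),(600,300))
print("btn",least_squares(lambda X:np.r_[(proj("top",X)-bt[0]),(proj("side",X)-bs[0])],[450,0,36]).x)
print(r.ik([400,0,200],[1,0,0,0]))
E
```

```text
jig ['top'] [5.36202e+02 1.29722e+02 1.47000e-01] 1.05
jig ['side'] [5.36435e+02 1.34123e+02 1.57000e-01] 0.61
jig ['top', 'side'] [5.36583e+02 1.30766e+02 1.47000e-01] 1.05
spacer ['top'] [ 4.36564e+02  3.52751e+02 -5.70000e-02] 0.26
spacer ['side'] [ 4.37910e+02  3.54352e+02 -6.00000e-02] 0.4
spacer ['top', 'side'] [ 4.37561e+02  3.53797e+02 -6.20000e-02] 0.49
btn [551.13155912 -51.57067558  54.19108967]
[-0.19907869  0.49245352  0.19019609  2.09124021 -0.1659522   0.57171846
 -1.46189219]
```

```bash
cat >> loc.py <<'E'
from scipy.spatial.transform import Rotation as Ro
def Q(yaw): return (Ro.from_euler("z",yaw)*Ro.from_quat([1,0,0,0])).as_quat()
def F(): return np.array(r.current_wrist_force())
def press(x,y,z,zmin,fmax,step=1.0,vel=25):
    while z>zmin:
        z-=step; r.line_to([x,y,z],vel=vel); f=F(); 
        print(round(z,1),np.round(r.current_eef_pos()[2],1),f.round(1))
        if f[2]>fmax: break
    return z
E
python3 - <<'E'
from loc import *
r.line_to([125,-500,430],vel=300)
r.move_pose([450,-45,430],Q(.1))
r.command_gripper(0,20)
print(r.current_time_s(),r.current_joint_positions())
r.line_to([550,-51.5,85],vel=300)
print(r.current_time_s(),F(),r.current_finger_gap(),r.current_eef_pos())
import cv2
a=cv2.resize(r.camera("side")[100:240,240:400],None,fx=2.5,fy=2.5);b=cv2.resize(r.camera("top")[120:260,290:450],None,fx=2.5,fy=2.5)
cv2.imwrite("pics/b1.png",np.hstack([a,b]))
E
```

```text
4.1917 [ 0.31749465  0.34258388 -0.46179061  1.40288468  0.15171208  1.43128493
 -1.61290267]
5.5417 [ 0.23544509 -0.38738322  0.36393288] 0.0610381312355902 [550.29984642 -51.51759618  86.21118396]
```

View pics/b1.png

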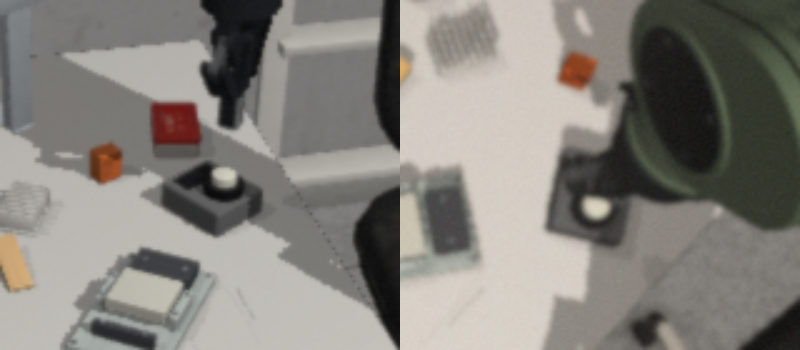

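The fingertips are above the button, which is at top (597,207) and side (224,175) in the crop. The tip sits near side (230,125) and top (575,193). I'll compare these with the projection of the TCP.

Run:
```python
from loc import *
p=r.current_eef_pos(); print(proj("top",p),"seen 359.7,197", proj("side",p),"seen 331.7,149.7")
for z in(36,42,48,54):
  out=[]
  for n,u in(("top",[368.2,201.6]),("side",[329.2,168.1])):
    c=C[n];Rm=np.array(c["R"]);o=-Rm.T@c["t"];d=Rm.T@np.linalg.inv(c["K"])@[*u,1];out.append((o+d*(z-o[2])/d[2])[:2].round(1))
  print(z,out)
```

```text
[371.71055339 198.3266877 ] seen 359.7,197 [331.17781629 157.49127626] seen 331.7,149.7
36 [array([553.4, -56.9]), array([565.2, -77.3])]
42 [array([552.2, -55.3]), array([561.2, -68.8])]
48 [array([550.9, -53.7]), array([557.3, -60.3])]
54 [array([549.7, -52.1]), array([553.3, -51.8])]
```

Run:
```python
from loc import *
print(r.current_eef_pos())
z=press(550.5,-52,64,40,2.0,step=2,vel=40)
print(r.current_time_s())
```

```text
[550.33054229 -51.58263333  86.18355638]
62 62.0 [-0.6 -0.   0.6]
60 60.0 [-0.3 -0.6  0.3]
58 57.9 [ 0.7 -0.1 -0.5]
56 55.9 [-0.1 -0.4  0.2]
54 53.9 [ 0.1 -0.5 -1. ]
52 51.9 [0.2 0.2 1.3]
50 49.9 [-0.4 -0.1  0.2]
48 47.9 [ 1.   0.2 -0.2]
46 45.9 [-0.1  0.3  0.1]
44 43.9 [0.6 0.3 0.7]
42 41.9 [-0.4  0.3  0.6]
40 39.9 [-0.  -0.6 -0. ]
9.1167
```

Run:
```python
from loc import *
import cv2
a=cv2.resize(r.camera("side")[130:200,290:370],None,fx=5,fy=5,interpolation=2);b=cv2.resize(r.camera("top")[165:235,330:410],None,fx=5,fy=5,interpolation=2)
cv2.imwrite("pics/b2.png",np.hstack([a,b])); p=r.current_eef_pos()
print((proj("side",p)-[290,130])*5,(proj("top",p)-[330,165])*5)
```

```text
[199.11120421 215.44303397] [182.86524126 187.52753223]
```

View pics/b2.png

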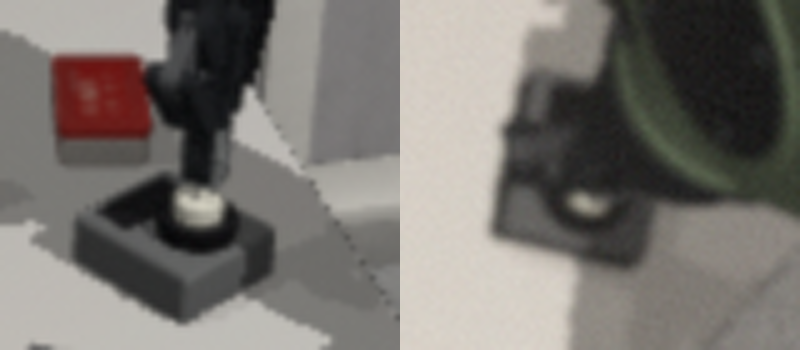

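The tip at side (200,190) is just above the back rim of the button, at about (199,200). It sits about 5 px higher than its projection, so the side camera is biased here. Correcting for that puts the button at about (553,-57,36).

Run:
```python
from loc import *
z=press(552.5,-55.5,40,25,9.0,step=1,vel=40)
r.hold(.2);print(F(),r.current_eef_pos())
r.line_to([552.5,-55.5,46],vel=60);print(F(),r.current_time_s())
```

```text
39 38.9 [ 0.5 -0.7 -0.1]
38 37.9 [-0.1 -0.6 -0. ]
37 36.9 [-0.1 -0.2  0.1]
36 35.9 [ 0.5  0.3 -0.2]
35 34.9 [-0.2 -1.2  0.3]
34 33.9 [-0.8  0.3  0.2]
33 32.9 [ 0.5 -0.7  0.1]
32 31.9 [-0.   0.6  1.1]
31 31.0 [0.4 0.  1.1]
30 30.0 [ 0.5 -0.1  1.9]
29 29.0 [0.1 0.7 2.3]
28 28.0 [ 0.7 -0.7  3.1]
27 27.0 [-0.  -0.5  4.5]
26 26.0 [ 0.8 -1.1  4.1]
25 25.1 [0.5 0.4 6.1]
[ 0.35472094 -0.33734934  6.07487517] [552.54224743 -55.49244808  25.05747912]
[-0.62576778  0.38721613 -0.83659254] 13.6667
```

Force only reached 6 N with no hard stop, so the button may not have bottomed. I'll press deeper, until the force jumps.

Run:
```python
from loc import *
r.line_to([552.5,-55.5,27],vel=80)
z=press(552.5,-55.5,27,15,14.0,step=1,vel=40)
r.hold(.2);print(F(),r.current_eef_pos())
r.line_to([552.5,-55.5,60],vel=100);print(F(),r.current_time_s())
```

```text
26 25.8 [-0.1 -0.5  4.5]
25 25.1 [-1.3 -0.2  6.9]
24 24.7 [-5.8 -0.4 22.5]
[-4.79170263 -1.00380078 22.72091451] [552.50131042 -55.54020759  24.76378169]
[ 0.43803983 -0.25170454  0.45821269] 15.5167
```

Both presses end at a hard stop at z≈25 and the button springs back, so the timer is started. Next I grasp the spacer.

Run:
```python
from loc import *
import cv2
r.line_to([530,-20,150],vel=250)
r.command_gripper(50,30)
r.move_pose([437.3,353.5,130],Q(-.06))
print(r.current_time_s(),r.current_joint_positions())
r.line_to([437.3,353.5,70],vel=150);print(F())
a=cv2.resize(r.camera("side")[230:330,220:340],None,fx=3.3,fy=3.3,interpolation=2);b=cv2.resize(r.camera("top")[195:295,130:250],None,fx=3.3,fy=3.3,interpolation=2)
cv2.imwrite("pics/s1.png",np.hstack([a,b])); p=r.current_eef_pos()
print(p,(proj("side",p)-[220,230])*3.3,(proj("top",p)-[130,195])*3.3)
```

```text
18.0333 [-0.61529372  0.79722766 -0.23130872  1.6285115   0.24550896  0.74458327
 -2.59289772]
[-0.0718068  -0.13489345 -0.0897144 ]
[437.86666533 353.64354307  71.08985888] [209.64175368 163.49367638] [178.79153235 194.40378615]
```

View pics/s1.png

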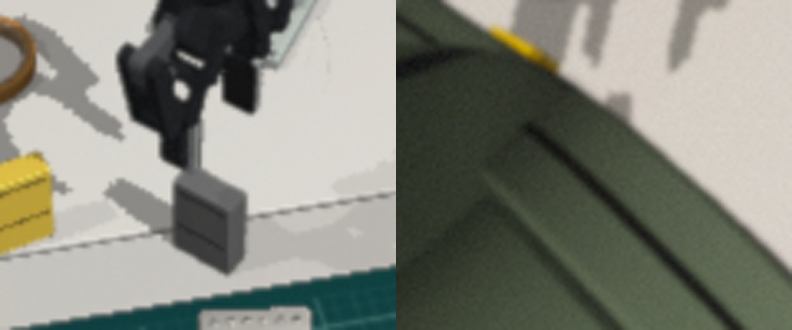

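The gripper straddles the spacer: fingertips at side (185,165) and (240,105), spacer top at (210,188), aligned laterally. The tips look about 10 mm higher than the TCP, so I'll grasp somewhat lower, at z=26.

Run:
```python
from loc import *
import cv2
for z in(48,36,26):
    r.line_to([437.3,353.5,z],vel=120); f=F()
    if np.linalg.norm(f)>5: print("contact",z,f); break
r.command_gripper(10,35)
print(r.current_finger_gap(),r.current_finger_force(),F(),r.current_eef_pos(),r.current_time_s())
if r.current_finger_gap()>14:
    r.line_to([437.3,353.5,110],vel=150)
    r.move_pose([520,170,110],Q(.147))
    # hover over the gap
    p=np.array([536.4,131]);g=p+36*np.array([-np.sin(.147),np.cos(.147)])
    r.line_to([*g,80],vel=200);print(g)
    r.hold(.2);q=r.current_eef_pos();print(q,F(),r.current_finger_gap(),r.current_time_s())
    for n in("side","top"):cv2.imwrite(f"pics/h_{n}.png",r.camera(n))
    a=cv2.imread("pics/h_side.png")[180:260,255:335];b=cv2.imread("pics/h_top.png")[170:250,245:325]
    cv2.imwrite("pics/h.png",cv2.resize(np.hstack([a,b]),None,fx=5,fy=5,interpolation=2))
```

```text
16.80543684611458 34.802196621894836 [-0.18502319  0.65733771  5.84677388] [437.47899027 353.6920506   26.51193284] 19.9083
[531.12703856 166.61173792]
[531.07964951 167.19581034  80.88970251] [ 0.29609074  0.30387271 -1.16767899] 16.69793284105221 21.95
```

View pics/h.png

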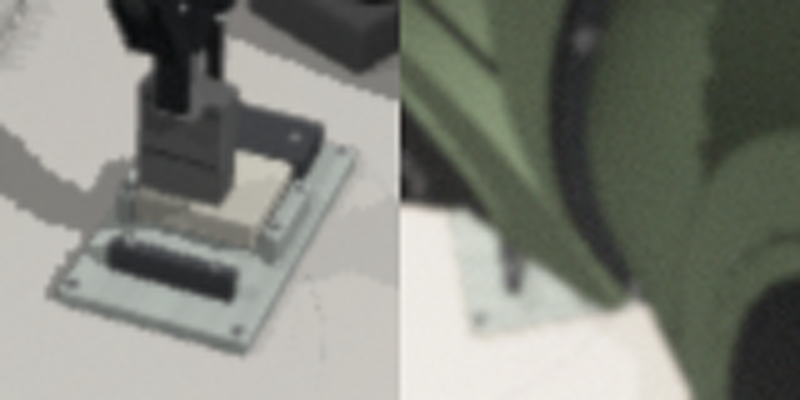

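The spacer is held over the jig. In the side crop its lower front corners are at (138,180), (220,205) and (236,185). I'll fit its pose relative to the jig in this same image.

Run:
```python
from loc import *
h=54.4
S=lambda sx,sy,z:(20*sx,9*sy,z)
l=[S(1,1,h),S(-1,1,h),S(-1,-1,h),S(1,1,h+55),S(-1,1,h+55)]
u=px([(138,180),(220,205),(236,185),(138,100),(220,124)],(255,180),(0,0))
for hh in(0,5,10,15):
    L=np.array(l,float);L[:,2]+=hh
    print("spacer",hh,*fit({"side":(L,u)},[530,166,.15]))
B=lambda sx,sy:(45*sx,75*sy,10)
T=lambda sx,sy:(29*sx,25*sy,32)
K=lambda sx,y,z:(30*sx,y,z)
lj=[B(1,1),B(-1,1),B(-1,-1),T(-1,1),T(-1,-1),K(1,55,26),K(-1,55,26)]
uj=px([(48,292),(243,350),(357,150),(250,230),(293,165),(107,240),(236,272)],(255,180),(0,0))
p,e=fit({"side":(lj,uj)},[536,131,.15]);print("jig side",p,e);print((proj("side",world(p,lj))-uj).round(1).tolist())
# tops: residuals with earlier top data
jt=([B(1,1),B(-1,1),B(-1,-1),B(1,-1),T(1,1),T(1,-1),T(-1,-1),T(-1,1),K(1,-34,26),K(1,-68,26),K(-1,-68,26),K(-1,-34,26)],
 px([(13,80),(45,290),(362,232),(325,32),(127,105),(230,86),(250,210),(150,230),(248,80),(322,68),(340,200),(268,213)],(250,180),(0,0)))
p,e=fit({"top":jt},[536,131,.15]);print("jig top",p,e);print((proj("top",world(p,jt[0]))-jt[1]).round(1).tolist())
```

```text
spacer 0 [5.29801485e+02 1.70238124e+02 1.41117799e-01] 1.4505019168728635
spacer 5 [5.26618093e+02 1.75845529e+02 1.41243720e-01] 1.5089776484397666
spacer 10 [5.23434738e+02 1.81452874e+02 1.41369897e-01] 1.5695176602028353
spacer 15 [5.20251421e+02 1.87060159e+02 1.41496049e-01] 1.6320639773904813
jig side [5.37158624e+02 1.32549725e+02 1.55051808e-01] 0.7730898210104988
[[1.2, -0.6], [0.2, -1.1], [0.1, 0.1], [0.6, -0.4], [-0.2, -0.1], [-0.7, 0.7], [-1.2, 1.5]]
jig top [5.36202349e+02 1.29721596e+02 1.47191054e-01] 1.0482328417620173
[[0.1, 3.0], [-0.4, -1.6], [-0.3, -0.3], [0.1, 2.7], [-0.6, -0.7], [0.2, -0.3], [0.6, -0.6], [-1.0, -1.1], [0.1, 0.4], [-0.3, 0.5], [0.8, -0.8], [0.7, -1.0]]
```

Both cameras agree that the spacer must move about 2 mm in −y. I'll descend with force checks: contact at z≈58 means it is on the tile, and at z≈52 on the stop.

Run:
```python
from loc import *
x,y=530.9,165.0
r.line_to([x,y,64],Q(.15),vel=80); r.hold(.1); print(r.current_eef_pos(),F())
f0=F();z=64
while z>34:
    z-=1.5; r.line_to([x,y,z],vel=40); f=F()-f0; print(z,r.current_eef_pos().round(1),f.round(1))
    if abs(f[2])>5 or np.hypot(*f[:2])>6: break
print(r.current_time_s())
```

```text
[530.9774846  165.13060038  64.26521762] [-0.19794506 -0.88905835 -0.75961006]
62.5 [530.9 165.   62.6] [-0.3  1.1 -1. ]
61.0 [530.8 165.   60.9] [0.4 1.2 0.7]
59.5 [530.8 165.   59.4] [ 0.1  0.2 -0.2]
58.0 [530.9 165.   57.9] [0.6 0.1 0.8]
56.5 [530.9 165.   56.4] [-0.2  1.1 -0.3]
55.0 [530.8 165.   54.9] [0.3 1.6 0.4]
53.5 [530.9 165.   53.4] [ 0.3 -0.1  0.2]
52.0 [530.9 165.   51.9] [ 0.6  1.5 -1.1]
50.5 [530.8 165.   50.4] [0.4 1.  0.4]
49.0 [530.9 165.   48.9] [-0.4  0.8 -0.2]
47.5 [530.8 165.   47.4] [-0.3  0.6  0.4]
46.0 [530.8 165.   45.9] [ 1.2  1.1 -0.6]
44.5 [530.9 165.   44.4] [0.2 0.3 0.4]
43.0 [530.9 165.   42.9] [-0.2  0.6 -0.4]
41.5 [530.8 165.   41.4] [ 0.6 -0.3  0.5]
40.0 [530.8 165.   39.9] [-0.6  0.9  0.2]
38.5 [530.9 165.   38.4] [0.3 1.3 0.4]
37.0 [530.9 165.   36.9] [0.1 2.  0.1]
35.5 [531.  165.6  36.3] [-4.2  2.  15.9]
27.25
```

It landed on the jig floor at z=36.3, exactly as expected. Next I release, retreat and check.

Run:
```python
from loc import *
import cv2
r.line_to([530.9,165,36.6],vel=20); r.command_gripper(32,20); print(r.current_finger_gap())
r.line_to([530.9,165,125],vel=150)
r.command_gripper(0,20)
j=r.current_joint_positions();print(j)
ok=[(np.abs(k-j).max(),s) for s in(1,-1) if (k:=r.ik([536.5,126,125],Q(.15+s*np.pi/2))) is not None]; s=min(ok)[1];print(ok)
r.move_pose([536.5,126,110],Q(.15+s*np.pi/2))
print(r.current_time_s(),F(),r.current_finger_gap(),r.current_eef_pos())
a=r.camera("side")[180:260,255:335];b=r.camera("top")[170:250,245:325]
cv2.imwrite("pics/rel.png",cv2.resize(np.hstack([a,b]),None,fx=5,fy=5,interpolation=2))
```

```text
31.90529819275724
[-0.18050942  0.80687478 -0.34478767  1.65491029  0.36818358  0.74493415
 -2.12119663]
[(np.float64(1.2736620431844754), 1), (np.float64(1.0492842157187645), -1)]
29.8333 [-0.23793375  0.44659971  0.25348162] -0.21534438841420495 [536.12769533 126.27744197 109.79279619]
```

View pics/rel.png

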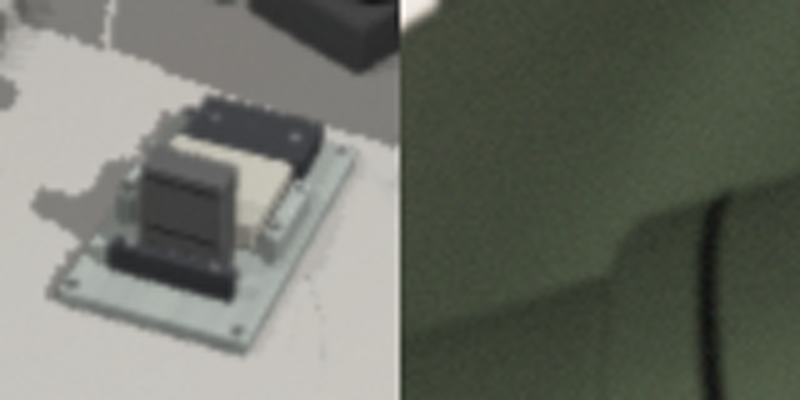

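The spacer stands upright in the wide gap behind the thin stop, at side (138–236, 150–255), centred on the stop. The tile is free at (250,180). Next I press the tile.

Run:
```python
from loc import *
x,y=537,126
r.line_to([x,y,42],vel=120); print(F(),r.current_eef_pos())
z=press(x,y,38,16,13,step=1,vel=40)
r.hold(.3);print(F(),r.current_eef_pos(),r.current_time_s())
```

```text
[ 0.24763272 -0.46753659 -0.08670304] [537.25237333 125.95767054  42.53349715]
37 37.1 [-0.6  0.5  0.2]
36 36.0 [ 0.3 -0.   0.7]
35 34.9 [-0.7  0.5 -0.4]
34 34.0 [ 0.1  0.4 -0.1]
33 32.9 [ 0.7 -0.1  0.3]
32 32.0 [-0.2 -0.4 -0.9]
31 31.0 [ 0.1  0.2 -0.2]
30 29.9 [ 0.3 -0.2 -0.4]
29 29.0 [ 0.3  0.  -0.6]
28 27.9 [-0.2 -0.9 -0.6]
27 26.9 [ 0.  -0.3 -0.1]
26 26.0 [-0.2 -0.1 -0.7]
25 24.9 [-0.  -0.  -0.3]
24 24.0 [ 0.3 -0.2  0.6]
23 23.0 [-0.3 -1.4  0.4]
22 21.9 [-0.2 -0.4  0.3]
21 20.9 [ 1.  -0.8  0.1]
20 19.9 [0.9 0.6 0.5]
19 18.9 [-0.9 -0.  -0.5]
18 17.9 [-0.1  0.3  0.6]
17 16.9 [-0.6  0.2  0.3]
16 16.0 [ 0.3  0.1 -0. ]
[-0.18806978 -0.35675391 -0.13635179] [537.00697411 126.02264592  16.02208357] 36.475
```

Run:
```python
from loc import *
import cv2
a=r.camera("side")[160:250,255:335]
p=r.current_eef_pos();print((proj("side",p)-[255,160])*6,r.current_finger_gap(),Ro.from_quat(r.current_tcp_rot()).as_matrix().round(3).tolist())
cv2.imwrite("pics/t1.png",cv2.resize(a,None,fx=6,fy=6,interpolation=2))
```

```text
[260.53669991 357.17564629] 0.22471395047045267 [[0.149, -0.989, 0.0], [-0.989, -0.149, -0.0], [0.0, -0.0, -1.0]]
```

View pics/t1.png

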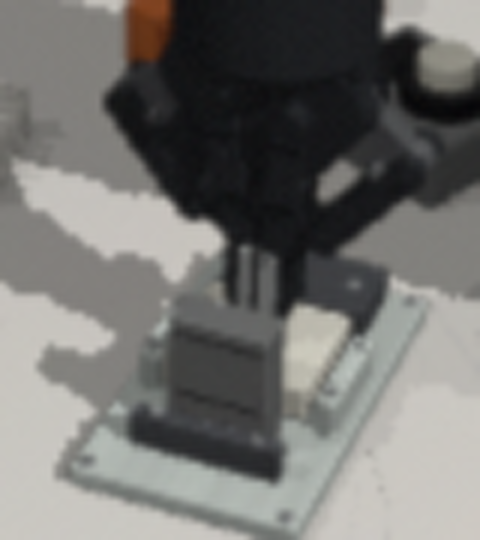

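The tips are behind the spacer. The right finger's end, at about (285,310), is just above the tile's visible surface, and again higher than the projection at (260,357). I'll continue down by feel.

Run:
```python
from loc import *
z=press(537,126,16,4,13,step=1,vel=40)
r.hold(.2);print(F(),r.current_eef_pos(),r.current_time_s())
```

```text
15 14.9 [-0.5 -0.3  0.4]
14 13.9 [-0.1 -0.5 -0.2]
13 12.9 [-0.3 -0.6 -0.3]
12 12.0 [-0.8  0.6  0.3]
11 11.1 [ 0.5 -0.3  1.9]
10 10.0 [-0.1 -0.5  4.2]
9 9.0 [0.3 0.9 4.7]
8 8.1 [0.8 0.8 5.2]
7 7.1 [ 1.  -1.   6.1]
6 6.1 [0.  0.1 5.9]
5 5.1 [-0.1 -0.3  7.5]
4 4.9 [-3.8 -0.2 23.8]
[-5.21505372e+00  2.33067674e-02  2.43552460e+01] [537.1787276  126.00262844   4.88749846] 39.725
```

The force profile (3→8 N over 6 mm, then a hard stop) matches the tile being fully down. I'll take one last look before handing in.

Run:
```python
from loc import *
import cv2
cv2.imwrite("pics/t2.png",cv2.resize(r.camera("side")[160:250,255:335],None,fx=6,fy=6,interpolation=2));print(F(),r.current_time_s())
```

```text
[-4.11529808 -0.17620486 24.47041078] 39.775
```

View pics/t2.png

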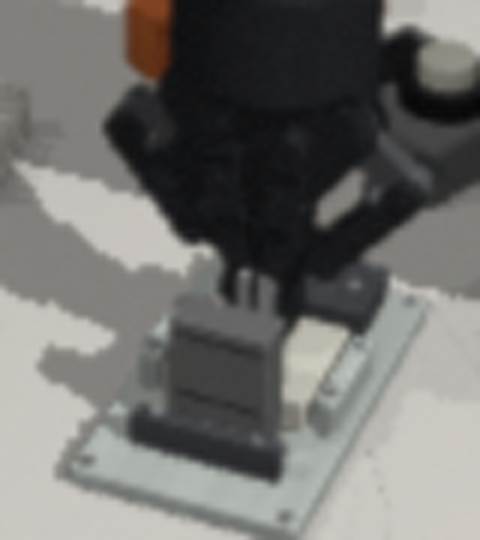

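The tile is now level with the rail at (340,370), the spacer still stands in the gap at (225,360), and the button is up at (445,65).

```bash
python3 -c "
from rig import r
print(r.hand_in())"
```

```text
the job is handed in; nothing more can be done
None
```

I handed the job in at about 40 s: the button was pressed to its stop and came back up, the spacer stands released in the wide gap, and the fingers are holding the tile flush at about 24 N; the first button press reached only 6 N, so I pressed it again to 22 N, and no verdict came back.

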